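# Peel the top formed tray off a sticky stack and hold it over the thermometer

## Robot

A 6-joint arm with a two-finger parallel gripper is mounted at the origin on a cart in front of the work surface, level with it; the furniture and walls round the work are solid. World frame = base frame: x ahead of the robot, y to its left, z up, the work surface at z = 0. Lengths are in m, angles in rad, forces in N, time in s.
With the tool pointing down it reaches from about 0.325 to 0.875 m from the base axis. Payload 4.4 kg.
Tool frame: the origin (TCP) lies at the very end of the fingers, on their centre line; the grasp point (between the pads) lies 19 mm behind it; z points along the fingers, y is the line along which they close (so a half turn about z gives the same grasp; the last joint's range is limited). The gripper opens to 85 mm and grips with 20 to 120 N. Pads are 22 mm wide; open, the fingers measure 114 mm over their backs; the gripper's body (76 mm by 85 mm) begins 54 mm behind the grasp point. The pads swing forward as they close: fully open they stand 13 mm farther back than shut.
Start: joints at [1.175, 0.207, 1.542, -0, 1.393, -0.15], TCP at [0.14, 0.558, 0.231] pointing down, gripper open.
Joint ranges: [-2.73, 2.73], [-0.86, 2.22], [0.23, 2.46], [-1.11, 4.25], [0.08, 2.63], [-2.82, 2.82]. Speed limits (rad/s): [2.79, 2.79, 3.14, 3.14, 3.14, 3.14].

## Interface

Orientations are given as a unit quaternion [x, y, z, w].
In Python, from bench import bot, viewer, ticket gives the robot as it stands.
- The arm moves only by the shell command python3 -m jog 'ROWS' [FORCE]. ROWS is JSON, a list of rows, each a list of 3 entries, a list of its own where there are three numbers: the shift along the tool's x, y, z normalised to -1 to 1, where 1 is 0.02 m, then the turn, a rotation vector about the tool's x, y, z normalised to -1 to 1, where 1 is 0.12 rad, then the opening, from 0 (shut) to 1 (fully open). In form: [[[x, y, z], [rx, ry, rz], jaw], ...]. A call has 1 to 8 rows; each row shifts and turns the commanded pose from where the row before left it, along the tool's axes as they then stand; what a row does not reach is not made up. A row lasts 1/12 s, in which the tool goes at most 41.7 mm and 7.16 degrees, less where a joint would pass 70% of its speed; a pose out of reach is approached as far as the arm can. A call with a number of a shift or a turn outside -1 to 1 is refused whole. A call with a gripper value outside its range is refused whole. The fingers move at their own pace and stop on an object; FORCE is the grip in N (left out, the last holds). Time passes only in rows, so rows that do not move let the fingers close. It gives the time, the measured TCP pose, the force and the opening at its end, in the units of the state.
- bot.get_state(): the state, without advancing time (a new reading comes with each control period).
- viewer.snapshot(name): name is "scene" or "side" or "wrist"; returns the picture (420x560x3 uint8, blue, green, red); there is no depth.
- viewer.calibration(name): a dict with "fx", "fy", "cx", "cy" (pixels), "cam_to_world" (4x4, takes a point from camera to world coordinates). Camera axes: x right, y up, looking along -z (the intrinsics and any distortion apply to the point x, -y, -z); pixel columns grow to the right and rows downward; lengths in m; the calibration is good to about 2 mm. A picture is of the moment at which its call begins: read the wrist's pose just before it. calibration takes no time and is no camera call; for the wrist camera it gives the pose at the moment of the call.
- ticket.sign_off(): hands the job in, once; it reports no verdict.
The state is a dict: "clock": time; "joint_pos": joint angles; "dq": joint speeds; "effort": joint torques, N m; "position": TCP position; "ee_rot": TCP orientation; "contact_force": force on the tool from outside, world axes, zero at the start; "wrist_torque": the same for the moment, N m; "grip_width": finger opening in m.
Only numpy, scipy, OpenCV 4.12 (cv2) and the standard library are available. Lean on these libraries where they do the work, as an engineer would, in place of code of your own. Each camera call takes 0.05 s, during which the arm holds its last target. There are 200 camera calls.

## Task

The formed trays in the grey stack have stuck together. Take the top tray by the upright tab at its corner and peel it off: raise that corner first, clearly, while the opposite corner still sits on the stack, then lift the tray clear. Carry it to the infrared thermometer that stands nose up and finish holding it in the gripper, still and level with its open side up, its middle over the nose and about 5 cm above it; do not put it down. Do not bump the thermometer, and leave the other things on the bench where they are.

Things in the scene. Friction and masses are not known exactly. Their poses are not given: they have to be found in the camera images.
- tray_stack: grey nested plastic trays, fixed, 141 x 111 mm over the rims, 40 mm high; origin in the middle of the underside, x along the long side, z up. The upper rim (z = 40 mm) is 134 x 104 mm outside; in its 126 x 96 mm cavity four sprung sticky dabs, one per wall, grip the top tray's sides (about 3 to 5 N friction each over the first 12 mm of lift)
- top_tray: loose grey tray, 60 to 130 g, nested in the stack at the same position and yaw; origin: middle of its floor's underside (26 mm above the bench), x along the long side, z up (open side). Skirt 118 x 88 mm, 14 mm deep; rim 134 x 104 x 3 mm, its underside 14 mm above the origin, on the stack's rim. The grip tab stands at the -x, -y corner
- tray_middle (a point): middle of the underside of the top tray's floor (the tray's origin)
- grip_tab (a point): pinching point in the upright grip tab, [-78.9, -61.3, 32] mm in the tray's frame, 100 mm from its middle from above. The tab is a fin along the diagonal, 9 mm thick (pinch across this from above), 75 to 113 mm from the middle, 14 to 44 mm above the tray's origin; free space below it from 89 mm outward
- tab_corner (a point): corner of the underside of the top tray's rim beside the grip tab, at [-67, -52, 14] mm in the tray's frame; 40 mm above the bench while the tray is seated
- far_corner (a point): opposite corner of the underside of the top tray's rim, at [67, 52, 14] mm in the tray's frame; 40 mm above the bench while the tray is seated
- thermometer_stand: dark steel holder, 96 x 76 mm foot, fixed to the bench, in which the blue pistol-shaped infrared thermometer stands nose up, fixed; origin in the middle of the foot's underside, z up. The barrel, 52 x 36 mm thick, rises upright in its middle to 118 mm; the pistol grip sticks out level along the stand's -x to 106 mm from the middle, 40 to 90 mm above the bench
- nose (a point): middle of the top face of the thermometer's nose, 118 mm above the bench
- screw_jar: white jar with a lid, 70 mm across, 58 mm high, bystander; origin under its middle
- masking_tape: beige roll of masking tape lying flat, 92 mm across, 24 mm high, bystander; origin under its middle
- vial: white vial, 24 mm across, 53 mm high, standing, bystander; origin under its middle
Mind the look-alikes: they are no part of the job. There is more than one size of the thermometer_stand; the one meant has the size given above.

How it is judged:
By the outcome, as a careful person would: the job done as asked, in the order asked, and still so for the second after the job is handed in, while the arm keeps its last pose, push and grip.
It also fails if it takes over 38 s, if anything falls off the work surface, if the arm or the gripper's body presses on something with over 40 N, if the wrist force passes 120 N, or if a joint passes its speed limit or range.

## Working session

There is one attempt and no reset: what is moved stays moved. The work goes in short steps, Python scripts to look and compute and a shell command to move; the robot and the scene stay as the last step left them, time stands still between calls to the robot, and variables do not carry over. Pictures are saved under pics/ and viewed, on a budget of 10 in all, crops included, one or two more only if the job needs it, and the job is handed in when it is done.

```bash
mkdir -p pics; cat > h.py <<'E'
import numpy as np, cv2
from bench import bot, viewer, ticket
np.set_printoptions(precision=4,suppress=True)
def snap(n,f):
    c=viewer.calibration(n); im=viewer.snapshot(n); cv2.imwrite('pics/'+f,im); np.save('pics/'+f[:-4]+'.npy',np.array([c,0],dtype=object)); return im,c
def cal(f): return np.load('pics/'+f+'.npy',allow_pickle=True)[0]
def ray(c,u,v):
    d=np.array([(u-c['cx'])/c['fx'],-(v-c['cy'])/c['fy'],-1]); T=np.array(c['cam_to_world']); return T[:3,3],T[:3,:3]@d
def atz(c,u,v,z):
    o,d=ray(c,u,v); return o+d*(z-o[2])/d[2]
def proj(c,p):
    T=np.array(c['cam_to_world']); q=T[:3,:3].T@(np.array(p)-T[:3,3]); return np.array([c['cx']+c['fx']*q[0]/-q[2],c['cy']-c['fy']*q[1]/-q[2]])
E
python3 - <<'E'
from h import *
for n in('scene','side'):
    im,c=snap(n,n+'1.png'); print(c)
print(bot.get_state())
E
```

```text
{'fx': 504.8161865150245, 'fy': 504.8161865150245, 'cx': 283.437624098504, 'cy': 213.64786181114053, 'cam_to_world': array([[ 0.819 , -0.5152,  0.2525,  0.9166],
       [ 0.5737,  0.7297, -0.372 , -0.5526],
       [ 0.0074,  0.4495,  0.8932,  1.4366],
       [ 0.    ,  0.    ,  0.    ,  1.    ]])}
{'fx': 396.0409536730035, 'fy': 396.0409536730035, 'cx': 284.6767984427297, 'cy': 212.1186830008814, 'cam_to_world': array([[-0.9792,  0.1001, -0.1763,  0.3397],
       [-0.2026, -0.5203,  0.8296,  0.9416],
       [-0.0087,  0.8481,  0.5298,  0.6962],
       [ 0.    ,  0.    ,  0.    ,  1.    ]])}
{'clock': 0.1, 'joint_pos': array([ 1.1745,  0.2073,  1.5428, -0.    ,  1.3935, -0.1505]), 'dq': array([-0.0001, -0.0001, -0.0034, -0.0004, -0.0004, -0.0004]), 'effort': array([  0.    , -38.4094, -29.2548,  -0.0004,   0.0049,   0.    ]), 'position': array([0.1397, 0.5571, 0.2302]), 'ee_rot': array([ 0.1226,  0.9925, -0.001 , -0.0003]), 'contact_force': array([ 1.2089, -0.4006, -1.1776]), 'wrist_torque': array([0.0334, 0.0305, 0.0099]), 'grip_width': 0.08573795688456173}
```

View pics/scene1.png

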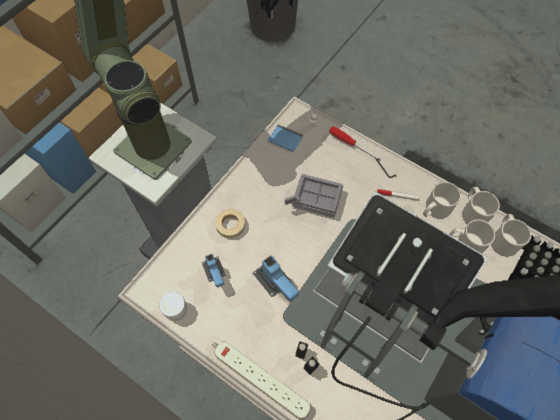

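View pics/side1.png

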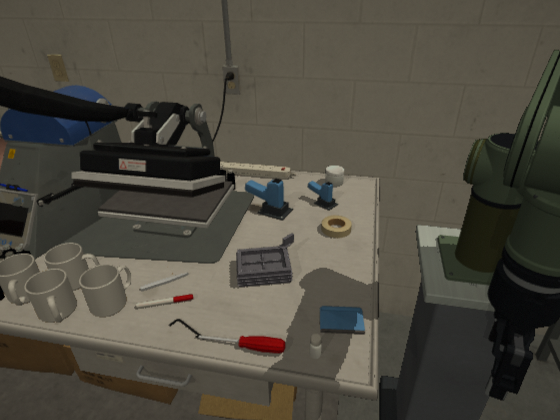

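The scene shows the tray stack at about (319,195) with its tab at (291,201), the tape at (230,222), the jar at (172,306) and the vial at (313,118). There are two thermometers: a small one at (213,270) and a larger one at (275,277). I'll check their sizes in an enlarged crop.

```bash
python3 - <<'E'
from h import *
im=cv2.imread('pics/scene1.png'); c=im[165:305,195:355]; cv2.imwrite('pics/crop1.png',cv2.resize(c,None,fx=5,fy=5,interpolation=cv2.INTER_CUBIC)[:600*7//6][:700])
c=cal('scene1')
for u,v in[(213,270),(275,277),(319,195)]: print(atz(c,u,v,0.0))
E
python3 -c "
import cv2;i=cv2.imread('pics/crop1.png');print(i.shape);cv2.imwrite('pics/crop1.png',cv2.resize(i,(640,560)))"
```

```text
[ 0.4462 -0.2324  0.    ]
[ 0.6118 -0.1429  0.    ]
[0.566  0.1679 0.    ]
(700, 800, 3)
```

View pics/crop1.png

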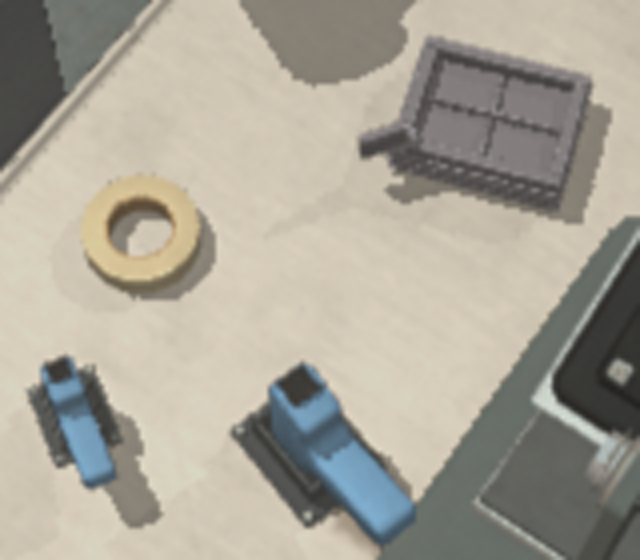

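```bash
cat > m.py <<'E'
from h import *
c=cal('scene1'); g=lambda x,y,z: atz(c,195+x/4,165+y/4,z)
a,b=g(236,431,.005),g(308,520,.005); print('big foot edge',a,b,np.linalg.norm(a-b))
a,b=g(30,392,.005),g(60,467,.005); print('small foot edge',a,b,np.linalg.norm(a-b))
print('nose big',g(297,384,.118),'end of grip',g(398,515,.09))
P=[g(*p,.043) for p in[(428,40),(591,75),(563,190),(403,136)]]
for p in P: print(p)
for i in range(4): print(np.linalg.norm(P[i]-P[(i+1)%4]))
print(np.mean(P,0)); print('tab tip outer top',g(362,145,.065))
E
python3 m.py
```

```text
big foot edge [ 0.5536 -0.1696  0.005 ] [ 0.6379 -0.1947  0.005 ] 0.08795047836762183
small foot edge [ 0.4079 -0.2342  0.005 ] [ 0.4636 -0.2676  0.005 ] 0.06499373592509528
nose big [ 0.5964 -0.1475  0.118 ] end of grip [ 0.7032 -0.1773  0.09  ]
[0.4916 0.1762 0.043 ]
[0.6159 0.2243 0.043 ]
[0.6527 0.1245 0.043 ]
[0.5247 0.0922 0.043 ]
0.13332311762646162
0.10636906008894634
0.13202916302499668
0.09024969177547053
[0.5712 0.1543 0.043 ]
tab tip outer top [0.5095 0.0574 0.065 ]
```

The larger thermometer at (275,277) is the one meant: its foot edge measures about 88–96 mm against 65 mm for the small one, and its grip reaches about 110 mm. The nose is near (0.596,-0.148). The tray centre is near (0.571,0.155) with yaw about 18°, which puts the tab near (0.515,0.073). Next I'll move over the tab.

```bash
R='[[-0.97,-0.77,0],[0,0,0],1]'
python3 -m jog '[[[-0.4,-0.3,0],[0,0,0],1],[[-0.97,-0.77,0],[0,0,0],1],[[-0.97,-0.77,0],[0,0,0],1],[[-0.97,-0.77,0],[0,0,0],1],[[-0.97,-0.77,0],[0,0,0],1],[[-0.97,-0.77,0],[0,0,0],1],[[-0.97,-0.77,0],[0,0,0],1],[[-0.97,-0.77,0],[0,0,0],1]]'
python3 -m jog '[[[-0.97,-0.77,0],[0,0,0],1],[[-0.97,-0.77,0],[0,0,0],1],[[-0.97,-0.77,0],[0,0,0],1],[[-0.97,-0.77,0],[0,0,0],1],[[-0.97,-0.77,0],[0,0,0],1],[[-0.97,-0.77,0],[0,0,0],1],[[-0.97,-0.77,0],[0,0,0],1],[[-0.97,-0.77,0],[0,0,0],1]]'
python3 -m jog '[[[-0.97,-0.77,0],[0,0,0],1],[[-0.97,-0.77,0],[0,0,0],1],[[-0.97,-0.77,0],[0,0,0],1],[[-0.97,-0.77,0],[0,0,0],1],[[-0.97,-0.77,0],[0,0,0],1],[[-0.97,-0.77,0],[0,0,0],1],[[-0.97,-0.77,0],[0,0,0],1],[[-0.97,-0.77,0],[0,0,0],1]]'
python3 -m jog '[[[0,0,0],[0,0,1],1],[[0,0,0],[0,0,1],1],[[0,0,0],[0,0,1],1],[[0,0,0],[0,0,1],1],[[0,0,0],[0,0,1],1],[[0,0,0],[0,0,1],1],[[0,0,0],[0,0,1],1],[[0,0,0],[0,0,1],1]]'
python3 -m jog '[[[0,0,0],[0,0,1],1],[[0,0,0],[0,0,1],1],[[0,0,0],[0,0,1],1],[[0,0,0],[0,0,1],1],[[0,0,0],[0,0,1],1],[[0,0,0],[0,0,1],1],[[0,0,0],[0,0,1],1],[[0,0,0],[0,0,1],1]]'
python3 - <<'E'
from h import *
im,c=snap('wrist','w1.png'); cv2.imwrite('pics/w1.png',cv2.resize(im,(800,600)));s=bot.get_state(); print(s['position'],s['ee_rot'],s['joint_pos'],s['clock'])
print(proj(c,[.515,.073,.058]),proj(c,[.571,.155,.043]),c['cam_to_world'])
E
```

```text
clock: 0.77
position: [0.2523, 0.4105, 0.231]
ee_rot: [0.123, 0.992, -0.0, -0.0]
contact_force: [0.3, 0.1, -0.3]
grip_width: 0.0856
clock: 1.43
position: [0.3726, 0.2533, 0.2311]
ee_rot: [0.123, 0.992, -0.0, -0.0]
contact_force: [0.1, -0.5, 0.4]
grip_width: 0.0853
clock: 2.1
position: [0.4929, 0.0961, 0.231]
ee_rot: [0.123, 0.992, -0.0, -0.0]
contact_force: [0.0, 0.2, 0.2]
grip_width: 0.0856
clock: 2.77
position: [0.4922, 0.0972, 0.2309]
ee_rot: [0.57, 0.822, -0.0, -0.0]
contact_force: [1.0, 0.4, 0.7]
grip_width: 0.0855
clock: 3.43
position: [0.4922, 0.0972, 0.2309]
ee_rot: [0.885, 0.466, -0.0, -0.0]
contact_force: [0.1, 0.1, 0.1]
grip_width: 0.0855
[0.4922 0.0972 0.2309] [ 0.8856  0.4644 -0.0005 -0.    ] [ 0.0225  0.0508  1.7173 -0.0004  1.3744  0.6274] 3.4833
[305.946  195.5824] [307.0112  97.0514] [[ 0.8246  0.5436  0.1566  0.5323]
 [-0.5657  0.7926  0.2276  0.1546]
 [-0.0004 -0.2762  0.9611  0.3738]
 [ 0.      0.      0.      1.    ]]
```

View pics/w1.png

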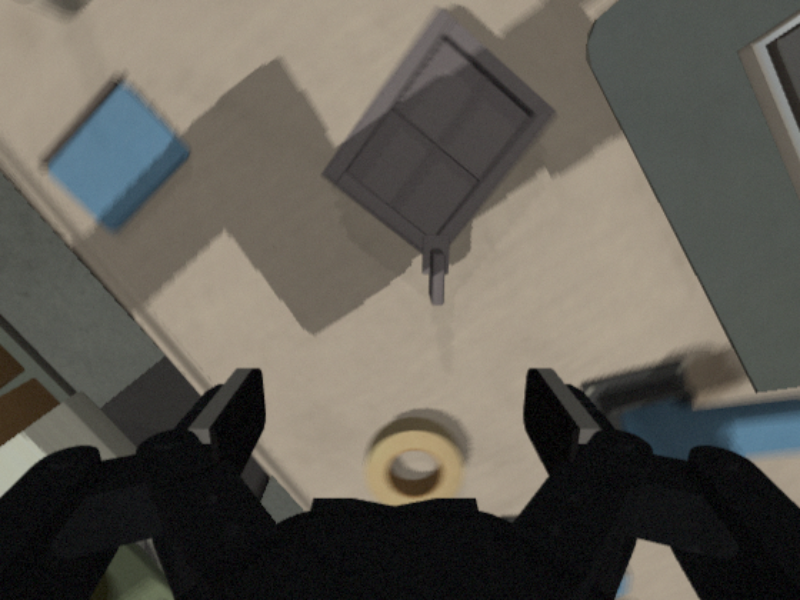

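```bash
cat > m2.py <<'E'
from h import *
c=cal('w1'); g=lambda x,y,z: atz(c,x*.7,y*.7,z)
P=[g(*p,.043) for p in[(325,174),(444,8),(554,110)]]
for p in P: print(p)
print(np.linalg.norm(P[0]-P[1]),np.linalg.norm(P[1]-P[2]),'ctr from diag',(P[0]+P[2])/2)
d=P[2]-P[0]; 
# diag -x,+y -> +x,-y : angle of (134,-104)
y1=np.arctan2(d[1],d[0])+np.arctan2(104,134); e=P[2]-P[1]; e2=P[1]-P[0]; print('yaws',np.degrees([y1,np.arctan2(e2[1],e2[0]),np.arctan2(e[1],e[0])+np.pi/2]))
print('tip',g(437,303,.070),'mid',g(435.5,262,.07))
E
python3 m2.py
```

```text
[0.4898 0.1813 0.043 ]
[0.618  0.2213 0.043 ]
[0.6478 0.1252 0.043 ]
0.13428686682385785 0.10057509218835001 ctr from diag [0.5688 0.1533 0.043 ]
yaws [18.2583 17.3106 17.2095]
tip [0.5061 0.0614 0.07  ] mid [0.5216 0.0873 0.07  ]
```

The wrist view shows the tray rim corners at (325,174), (444,8) and (554,110), and the tab tip at (437,303). That gives a tray centre of (0.569,0.154), a yaw of 17.6° and a pinch point of about (0.5125,0.0715). The tool is already aligned to within 0.2°, so I'll descend and part-close.

```bash
python3 -m jog '[[[-0.24,0.78,0.5],[0,0,0],1],[[-0.24,0.78,1],[0,0,0],1],[[0,0,1],[0,0,0],1],[[0,0,1],[0,0,0],1],[[0,0,1],[0,0,0],1],[[0,0,1],[0,0,0],0.9],[[0,0,1],[0,0,0],0.7],[[0,0,0.5],[0,0,0],0.5]]'
python3 -m jog '[[[0,0,1],[0,0,0],0.4],[[0,0,1],[0,0,0],0.4],[[0,0,0.5],[0,0,0],0.4],[[0,0,0],[0,0,0],0.4],[[0,0,0],[0,0,0],0.4]]' 20
python3 - <<'E'
from h import *
im,c=snap('wrist','w2.png'); cv2.imwrite('pics/w2.png',cv2.resize(im,(800,600)));s=bot.get_state(); print(s['position'],s['ee_rot'],s['grip_width'],s['clock'])
E
```

```text
clock: 4.15
position: [0.5109, 0.0719, 0.0885]
ee_rot: [0.883, 0.47, -0.002, -0.001]
contact_force: [-0.1, 0.6, -0.4]
grip_width: 0.0544
clock: 4.57
position: [0.5131, 0.0722, 0.0413]
ee_rot: [0.883, 0.469, -0.0, -0.0]
contact_force: [-0.1, -0.2, -0.1]
grip_width: 0.0341
[0.514  0.0723 0.0421] [0.8832 0.469  0.0006 0.0004] 0.034192687466393715 4.6167
```

View pics/w2.png

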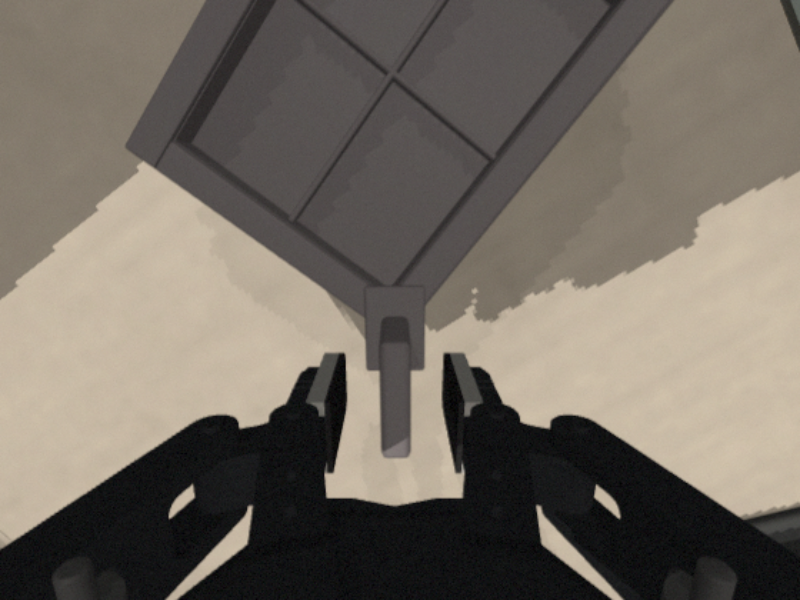

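The tab is centred between the pads (396 against a midpoint of 394), with the pads over its outer part. I'll close on it now.

```bash
python3 -m jog '[[[0,0,0.1],[0,0,0],0.2],[[0,0,0],[0,0,0],0.1],[[0,0,0],[0,0,0],0],[[0,0,0],[0,0,0],0],[[0,0,0],[0,0,0],0],[[0,0,0],[0,0,0],0],[[0,0,0],[0,0,0],0]]' 110
python3 - <<'E'
from h import *
s=bot.get_state(); p=s['position']; print(p,s['ee_rot'],s['wrist_torque'],s['grip_width'])
# plan: rotate about far corner; rotation sign and per-step shifts in tool frame
x=s['ee_rot']; from scipy.spatial.transform import Rotation as R
r=R.from_quat(x); Rm=r.as_matrix(); print(Rm)
ctr=np.array([.569,.154,.026]); yaw=np.radians(17.6)
far=ctr+R.from_euler('z',yaw).apply([.067,.052,.014])
v=r.inv().apply(far-p); print('far corner in tool',v)
for sg in(1,-1):
  k=R.from_rotvec([0,sg*.06,0])
  print(sg, 'shift tool', v-k.apply(v), 'world', r.apply(v-k.apply(v)))
E
```

```text
clock: 5.2
position: [0.5141, 0.0725, 0.0406]
ee_rot: [0.883, 0.469, 0.001, 0.001]
contact_force: [-2.4, 0.5, 5.5]
grip_width: 0.0069
[0.5141 0.0725 0.0406] [0.883  0.4694 0.0007 0.0005] [0.2066 0.2936 0.5332] 0.006893236249804727
[[ 0.5592  0.829   0.0017]
 [ 0.829  -0.5592 -0.0003]
 [ 0.0007  0.0016 -1.    ]]
far corner in tool [0.1831 0.0008 0.0007]
1 shift tool [0.0003 0.     0.011 ] world [ 0.0002  0.0002 -0.011 ]
-1 shift tool [ 0.0004  0.     -0.011 ] world [0.0002 0.0003 0.011 ]
```

```bash
python3 -m jog '[[[0,0,-0.27],[0,-0.25,0],0],[[0.01,0,-0.27],[0,-0.25,0],0],[[0.01,0,-0.27],[0,-0.25,0],0],[[0.01,0,-0.27],[0,-0.25,0],0],[[0.01,0,-0.27],[0,-0.25,0],0],[[0.01,0,-0.27],[0,-0.25,0],0],[[0,0,0],[0,0,0],0],[[0,0,0],[0,0,0],0]]' 110
cat > far.py <<'E'
from h import *
from scipy.spatial.transform import Rotation as R
s=bot.get_state(); r=R.from_quat(s['ee_rot']); print(s['clock'],s['position'],s['contact_force'],s['wrist_torque'],s['grip_width'])
print('far if rigid',r.apply([.1831,.0008,.0007])+s['position'],'tilt',np.degrees(np.arccos(-r.as_matrix()[2,2])))
E
python3 far.py
```

```text
clock: 5.87
position: [0.515, 0.0748, 0.072]
ee_rot: [0.88, 0.467, -0.08, 0.043]
contact_force: [-4.1, -3.4, 4.9]
grip_width: 0.0075
5.8667 [0.515  0.0748 0.072 ] [-4.0592 -3.4306  4.9126] [-0.0881  0.342   0.186 ] 0.007463316057402613
far if rigid [0.6165 0.2235 0.0383] tilt 10.3883096947031
```

```bash
python3 -m jog '[[[0.01,0,-0.27],[0,-0.25,0],0],[[0.01,0,-0.27],[0,-0.25,0],0],[[0.01,0,-0.27],[0,-0.25,0],0],[[0.01,0,-0.27],[0,-0.25,0],0],[[0,0,0],[0,0,0],0],[[0,0,0],[0,0,0],0]]' 110
python3 far.py
python3 - <<'E'
from h import *
im,c=snap('side','s2.png'); cv2.imwrite('pics/s2.png',cv2.resize(im[160:310,160:360],(800,600),interpolation=cv2.INTER_CUBIC))
E
```

```text
clock: 6.37
position: [0.5182, 0.0798, 0.0925]
ee_rot: [0.873, 0.464, -0.132, 0.07]
contact_force: [-4.0, -2.9, 4.5]
grip_width: 0.0073
6.3667 [0.5182 0.0798 0.0925] [-3.9701 -2.9282  4.4636] [0.0789 0.2726 0.015 ] 0.007321522155728468
far if rigid [0.6168 0.2241 0.0377] tilt 17.170129477046874
```

View pics/s2.png

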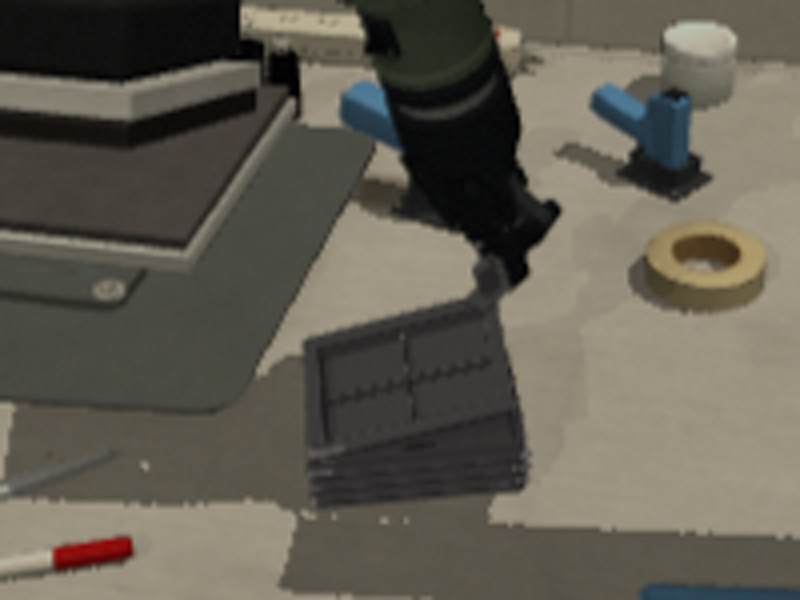

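The tray is clearly tilted about 17°, with the tab corner up at (490,280) and the far corner (312,455) still on the stack. Next I'll lift it straight up, then level it.

```bash
python3 -m jog '[[[-0.07,0,-0.24],[0,0,0],0],[[-0.07,0,-0.24],[0,0,0],0],[[-0.07,0,-0.24],[0,0,0],0],[[-0.15,0,-0.48],[0,0,0],0],[[-0.15,0,-0.48],[0,0,0],0],[[-0.15,0,-0.48],[0,0,0],0],[[-0.15,0,-0.48],[0,0,0],0],[[-0.15,0,-0.48],[0,0,0],0]]' 110
python3 -m jog '[[[-0.2,0,-0.67],[0,0,0],0],[[-0.2,0,-0.67],[0,0,0],0],[[-0.2,0,-0.67],[0,0,0],0],[[-0.2,0,-0.67],[0,0,0],0],[[0,0,0],[0,0.5,0],0],[[0,0,0],[0,0.5,0],0],[[0,0,0],[0,0.5,0],0],[[0,0,0],[0,0.5,0],0]]' 110
python3 -m jog '[[[0,0,0],[0,0.5,0],0],[[0,0,0],[0,0,0],0],[[0,0,0],[0,0,0],0]]' 110
python3 far.py
python3 - <<'E'
from h import *
im,c=snap('side','s3.png'); cv2.imwrite('pics/s3.png',cv2.resize(im[110:290,140:380],(800,600),interpolation=cv2.INTER_CUBIC))
snap('wrist','w3.png'); c=cal('scene1')
for q in[(340,262),(375,196),(355,240)]:
  for z in(.1,.2,.3): print(q,atz(c,*q,z))
E
```

```text
clock: 7.08
position: [0.5187, 0.08, 0.1591]
ee_rot: [0.873, 0.463, -0.131, 0.07]
contact_force: [-0.2, -0.4, -1.2]
grip_width: 0.007
clock: 7.75
position: [0.519, 0.0806, 0.2148]
ee_rot: [0.883, 0.469, -0.025, 0.014]
contact_force: [-0.5, -0.0, -1.2]
grip_width: 0.0071
clock: 8.0
position: [0.5185, 0.0797, 0.2144]
ee_rot: [0.884, 0.468, -0.0, 0.001]
contact_force: [-1.0, 0.7, -1.2]
grip_width: 0.0068
8.0 [0.5185 0.0797 0.2144] [-0.9826  0.7339 -1.1799] [-0.1003  0.1311  0.0383] 0.006823736622459832
far if rigid [0.622  0.2308 0.2135] tilt 0.06262964857405671
(340, 262) [ 0.7574 -0.0291  0.1   ]
(340, 262) [ 0.7694 -0.0682  0.2   ]
(340, 262) [ 0.7813 -0.1074  0.3   ]
(375, 196) [0.7306 0.2126 0.1   ]
(375, 196) [0.7445 0.1553 0.2   ]
(375, 196) [0.7584 0.0981 0.3   ]
(355, 240) [0.7568 0.0536 0.1   ]
(355, 240) [0.7687 0.0082 0.2   ]
(355, 240) [ 0.7807 -0.0371  0.3   ]
```

View pics/s3.png

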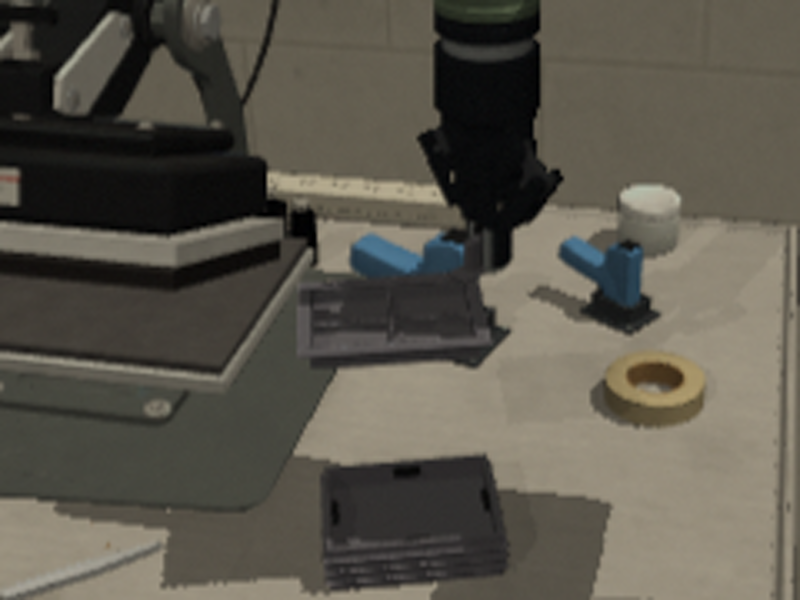

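View pics/w3.png

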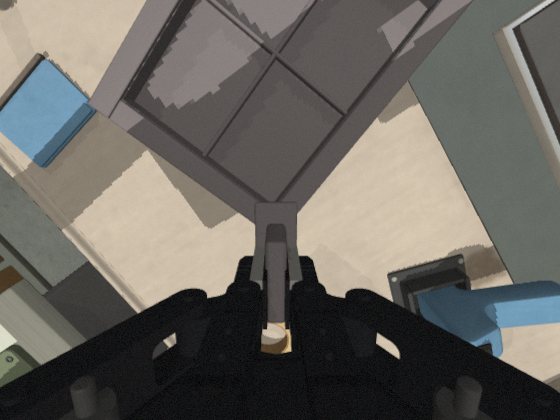

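The tray is lifted clear and level, and its position in the wrist view is unchanged from before the grip, so it hasn't slipped. The large thermometer sits behind it. I'll carry it over at this height (underside about 0.20 m) and refine the nose position from the first side picture.

```bash
python3 -m jog '[[[-0.3,0.24,0],[0,0,0],0],[[-0.6,0.47,0],[0,0,0],0],[[-0.85,0.67,0],[0,0,0],0],[[-0.85,0.67,0],[0,0,0],0],[[-0.85,0.67,0],[0,0,0],0],[[-0.85,0.67,0],[0,0,0],0],[[-0.85,0.67,0],[0,0,0],0],[[-0.85,0.67,0],[0,0,0],0]]' 110
python3 -m jog '[[[-0.85,0.67,0],[0,0,0],0],[[-0.85,0.67,0],[0,0,0],0],[[-0.85,0.67,0],[0,0,0],0],[[-0.85,0.67,0],[0,0,0],0],[[-0.85,0.67,0],[0,0,0],0],[[-0.6,0.47,0],[0,0,0],0],[[-0.3,0.24,0],[0,0,0],0],[[0,0,0],[0,0,0],0]]' 110
python3 far.py
python3 - <<'E'
from h import *
im=cv2.imread('pics/side1.png'); cv2.imwrite('pics/crop2.png',cv2.resize(im[165:225,235:305],(700,600),interpolation=cv2.INTER_CUBIC))
c=cal('w3'); print('tray mid rel TCP',atz(c,276,52,.2144-.0146+.003)-np.array([.5185,.0797,.2144]))
print(proj(cal('side1'),[.5964,-.1475,.118]))
E
```

```text
clock: 8.77
position: [0.53, -0.0732, 0.2133]
ee_rot: [0.883, 0.469, -0.001, 0.0]
contact_force: [0.1, -0.3, -1.1]
grip_width: 0.007
clock: 9.43
position: [0.5395, -0.2043, 0.2133]
ee_rot: [0.884, 0.468, -0.0, 0.0]
contact_force: [0.7, -0.1, -0.7]
grip_width: 0.0069
9.4333 [ 0.5395 -0.2043  0.2133] [ 0.6761 -0.083  -0.7378] [-0.0958  0.0296 -0.0393] 0.006906995058126978
far if rigid [ 0.643  -0.0533  0.2125] tilt 0.028154068146444756
tray mid rel TCP [ 0.0568  0.0827 -0.0116]
[276.545  179.9129]
```

View pics/crop2.png

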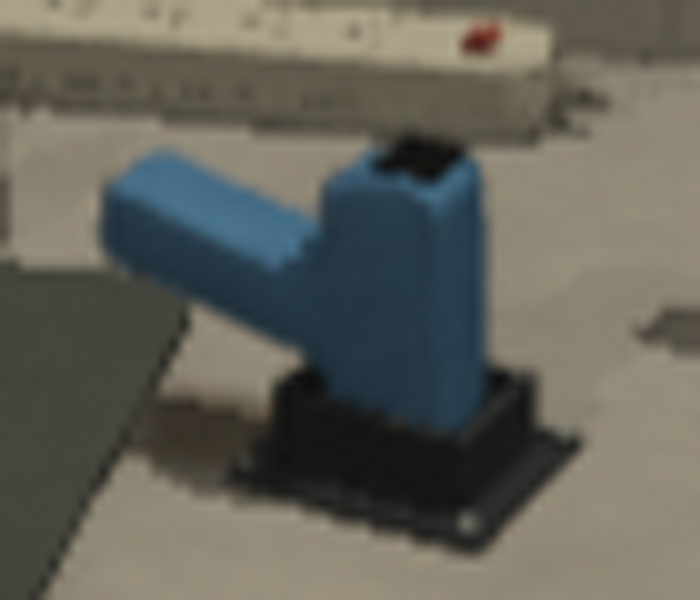

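```bash
python3 - <<'E'
from h import *
c=cal('side1'); g=lambda x,y,z: atz(c,235+x/10,165+y/10,z)
a,b,d=g(235,475,.005),g(475,550,.005),g(580,440,.005); print(a,b,d,np.linalg.norm(a-b),np.linalg.norm(b-d),'foot mid',(a+d)/2)
print('black',g(420,155,.118))
s=cal('scene1'); h=lambda x,y,z: atz(s,195+x/4,165+y/4,z)
for q in[(278,385),(300,365),(320,380),(298,402)]: print(h(*q,.118))
print('foot mid from scene corners',(h(236,431,.005)+h(308,520,.005))/2)
E
```

```text
[ 0.6538 -0.1221  0.005 ] [ 0.5669 -0.0928  0.005 ] [ 0.5464 -0.1651  0.005 ] 0.09173923736759834 0.07513776967175255 foot mid [ 0.6001 -0.1436  0.005 ]
black [ 0.5941 -0.1438  0.118 ]
[ 0.586  -0.1557  0.118 ]
[ 0.5898 -0.1347  0.118 ]
[ 0.6078 -0.1358  0.118 ]
[ 0.6048 -0.1579  0.118 ]
foot mid from scene corners [ 0.5957 -0.1822  0.005 ]
```

```bash
python3 -m jog '[[[-0.3,0.26,0.1],[0,0,0],0],[[-0.31,0.26,0.3],[0,0,0],0],[[-0.3,0.25,0.4],[0,0,0],0],[[0,0,0.4],[0,0,0],0],[[0,0,0.25],[0,0,0],0],[[0,0,0.08],[0,0,0],0],[[0,0,0],[0,0,0],0],[[0,0,0],[0,0,0],0]]' 110
python3 -m jog '[[[0,0,0],[0,0,0],0],[[0,0,0],[0,0,0],0],[[0,0,0],[0,0,0],0],[[0,0,0],[0,0,0],0]]' 110
python3 far.py
python3 - <<'E'
from h import *
a,_=snap('wrist','w4.png'); b,_=snap('side','s4.png')
cv2.imwrite('pics/fin.png',np.hstack([cv2.resize(a,(400,300)),cv2.resize(b[90:270,170:410],(400,300))]))
w3=cv2.imread('pics/w3.png')
E
```

```text
clock: 10.1
position: [0.5418, -0.2261, 0.1828]
ee_rot: [0.883, 0.469, -0.0, -0.0]
contact_force: [-0.5, 0.4, -1.4]
grip_width: 0.0072
clock: 10.43
position: [0.5421, -0.2266, 0.1834]
ee_rot: [0.883, 0.469, 0.0, 0.0]
contact_force: [-0.1, 1.1, -1.6]
grip_width: 0.0068
10.4333 [ 0.5421 -0.2266  0.1834] [-0.1028  1.127  -1.6033] [-0.071   0.0826 -0.0082] 0.0068392387893242935
far if rigid [ 0.6453 -0.0754  0.1827] tilt 0.04306911099902775
```

View pics/fin.png

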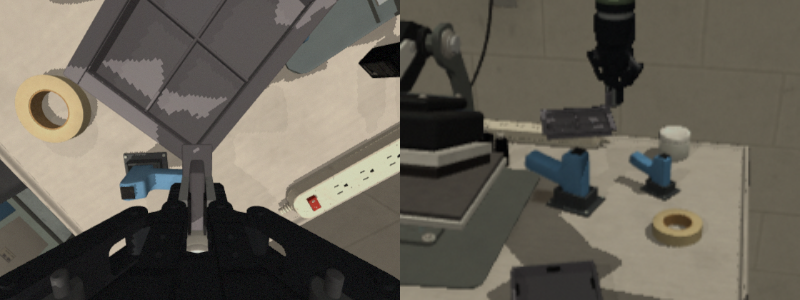

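The final picture shows the tray level and above the large thermometer. The tray centre is at column 276 of the side view and the nose is at 277. Its position in the wrist view is unchanged, and tape, jar and stack sit where they were. I'll hand in now.

```bash
python3 -c "
from bench import ticket; print(ticket.sign_off())"
```

```text
the job is handed in; nothing more can be done
None
```

I peeled the top tray off the stack by its tab and am holding it level above the large thermometer's nose. The job is handed in; it gave no verdict.

- **Peel:** I raised the tab corner to about 17° while the far corner still sat on the stack, which a side picture showed. Then I lifted the tray clear, levelled it and carried it over.
- **Final position:** At about 10.4 s of the 38 s allowed, the tray's middle is at about (0.598, -0.145), within about 3 mm of where I measured the nose. Its underside is about 51 mm above the nose, and the gripper's tilt is below 0.1°.
- **Checks:** The grip did not slip between the pinch and the lift. No wrist force reading between moves passed about 8 N. I saw nothing disturbed in the last side picture, but the vial was outside that crop, so I did not check it again.
- **Disagreements:** My estimates of the nose and the middle of the stand's foot differed by up to about 1 cm, and I used a value between them. My height for the far corner during the peel came out about 2 mm lower than expected, which I put down to give in the arm and grip.

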